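Set the broad chisel in the sloping rest

TASK

Pick up the broad chisel (the one with the wide blade) and set it in the sloping wooden rest, blade in the low trough with its cutting edge down at the stop and the butt of the handle in the high trough, so that the handle slants up ready to be taken at the new angle. Leave the narrow chisel where it lies.

Things in the scene. Friction and masses are not known exactly. Their poses are not given: they have to be found in the camera images.
- broad_chisel_handle (a point): Broad chisel, 0.19 kg, loose, 230 mm long: flat-sided dark wood handle 130 long x 28 wide x 24 mm high, brass ferrule, steel blade 26 mm wide, 4 thick. Lies on its handle, blade level, 10 mm off the bench. Point: centre of the handle, 12 mm up. x runs to the cutting edge, 165 mm off (butt 65 mm the other way), z up. Balances about 40 mm from here towards the edge.
- broad_chisel_edge (a point): Middle of the broad chisel's cutting edge, at half the blade's thickness (level with the handle's centre line); axes as the handle point.
- rest: Fixed pale wood rest, base 260 x 100 mm. Two V-sided troughs in line slope up 25 deg to +x: low one for the blade, with a stop at its -x end; high one on a post for the butt. Floors 34 mm wide, mouths 50, 20 deep; fingers fit between troughs. Origin: base underside centre, z up. Chisel seated: edge point at x -0.110, z 0.045, handle centre at x 0.039, z 0.115 m, both y 0.
- narrow_chisel_handle (a point): Narrow chisel, a bystander: handle and length as the broad one, but its blade is only 10 mm wide. Point: centre of its handle, 12 mm above the bench; x axis towards its cutting edge.

How it is judged:
By the outcome, as a careful person would: the job done as asked, in the order asked, and still so for the second after the job is handed in, with the robot touching nothing.
It also fails if it takes over 35 s, if anything falls off the work surface, if the arm or the gripper's body presses on something with over 40 N, if the wrist force passes 120 N, or if a joint passes its speed limit or range.

ROBOT

A 7-joint arm with a two-finger parallel gripper is mounted at the origin on the work surface. World frame = base frame: x ahead of the robot, y to its left, z up, the work surface at z = 0. Lengths are in m, angles in rad, forces in N, time in s.
With the tool pointing down it reaches from about 0.4 to 0.85 m from the base axis. Payload 10.4 kg.
Tool frame: the origin (TCP) lies midway between the tips of the shut fingers; the grasp point (between the pads) lies 19 mm behind it; y points along the fingers, x is the direction in which the jaws open and shut, and the axes are right-handed (so a half turn about y gives the same grasp; the last joint's range is limited). The gripper opens to 87 mm and grips with 3 to 60 N. Pads are 19 mm wide; open, the fingers measure 117 mm over their backs; the gripper's body (75 mm by 190 mm) begins 51 mm behind the grasp point.
Start: joints at [1.231, 0.332, -0.065, 1.46, 0.022, 1.35, -0.088], TCP at [0.195, -0.594, 0.223] pointing down, gripper open.
Joint ranges: [-2.6, 2.6], [-0.5, 2.12], [-1.47, 1.34], [0.16, 2.42], [-1.27, 4.41], [0.06, 2.06], [-2.6, 2.6]. Speed limits (rad/s): [2.22, 2.22, 2.79, 2.79, 3.14, 3.14, 3.14].

INTERFACE

Orientations are given as a unit quaternion [x, y, z, w].
In Python, from bench import * gives the robot as it stands.
- The arm moves only by the tool jog_arm, never from a script. Its argument "commands" is a list of rows, each an object with "translation": the shift along the world's x, y, z in mm, a list of three; "twist": the turn about the world's z in rad. A call has 1 to 20 rows; each row shifts and turns the commanded pose from where the row before left it; what a row does not reach is not made up. A row lasts 1/10 s, in which the tool goes at most 50 mm and 8.59 degrees, less where a joint would pass 70% of its speed; a pose out of reach is approached as far as the arm can. A call is refused whole if a number of a shift passes 50 or a number of a turn 0.15, either way. A call with a gripper value outside its range is refused whole. "grip" is the closure, from 0 (fully open) to 1 (shut), set as the call begins (left out, the last holds). The fingers move at their own pace and stop on an object; "grip_force" is the grip in N (left out, the last holds). Time passes only in rows, so rows that do not move let the fingers close. It gives the time, the measured TCP pose, the force and the opening at its end, in the units of the state.
- read_state(): the state, without advancing time (a new reading comes with each control period).
- camera(name): name is "side" or "top"; returns a dict with "img" (400x640x3 uint8, red, green, blue), "fx", "fy", "cx", "cy" (pixels), "cam_to_world" (4x4, takes a point from camera to world coordinates). Camera axes: x right, y down, z forward; pixel columns grow to the right and rows downward; lengths in m; the calibration is good to about 2 mm. A picture is of the moment at which its call begins. There is no depth.
- close_job(): hands the job in, once; it reports no verdict.
The state is a dict: "time": time; "joint_positions": joint angles; "joint_vel": joint speeds; "joint_torque": joint torques, N m; "ee_pos": TCP position; "eef_rot": TCP orientation; "ft_force": force on the tool from outside, world axes, zero at the start; "torque": the same for the moment, N m; "width": finger opening in m.
Only numpy, scipy, OpenCV 4.12 (cv2) and the standard library are available. Lean on these libraries where they do the work, as an engineer would, in place of code of your own. Each camera call takes 0.05 s, during which the arm holds its last target.

## Working session

There is one attempt and no reset: what is moved stays moved. The work goes in short steps, Python scripts to look and compute and a tool call to move; the robot and the scene stay as the last step left them, time stands still between calls to the robot, and variables do not carry over. Pictures are saved under pics/ and viewed, and the job is handed in when it is done.

Besides the shell and the picture viewer there is one more tool, called after ">>>" in YAML: its name, and indented under it one key for each argument. jog_arm: Moves the arm, as the interface text tells. Its arguments: {"type":"object","properties":{"commands":{"type":"array"},"grip":{"type":"number"},"grip_force":{"type":"number"}},"required":["commands"]}

```bash
ls; mkdir -p pics; python3 - <<'E'
from bench import *
import cv2
s=read_state(); print(s)
for n in("top","side"):
    c=camera(n); cv2.imwrite(f"pics/{n}0.png",c["img"][:,:,::-1]); print(n,c["fx"],c["fy"],c["cx"],c["cy"],c["cam_to_world"])
E
```

```text
pics
{'time': 0.0, 'joint_positions': array([ 1.23139963,  0.33287648, -0.06469027,  1.46095301,  0.02163265,
        1.34986532, -0.08849546]), 'joint_vel': array([-0.0011895 , -0.0002    ,  0.00058053, -0.00079282, -0.00083197,
        0.00076184, -0.00019813]), 'joint_torque': array([-9.92668902e-05, -6.23258042e+01,  2.45843350e-02, -3.89898455e+01,
       -6.12694491e-02,  3.97063955e-02,  9.97323423e-05]), 'ee_pos': array([ 0.19456284, -0.59354414,  0.22174545]), 'eef_rot': array([-0.5723513 ,  0.41528735, -0.41444322,  0.57287627]), 'ft_force': array([ 0.50568652, -0.45366541, -0.2991892 ]), 'torque': array([-0.01785288,  0.01460964, -0.01931708]), 'width': 0.08689924227144015}
top 490.115043816573 490.115043816573 318.53089751894277 198.14252274000165 [[ 0.0156387  -0.98892297  0.1476035   0.42286007]
 [-0.99914831 -0.00981847  0.04007814 -0.01606038]
 [-0.03818495 -0.14810455 -0.98823426  0.93161532]
 [ 0.          0.          0.          1.        ]]
side 406.7060588180384 406.7060588180384 326.3825974243809 197.18001752991745 [[-0.99936138 -0.0028523   0.0356189   0.51129187]
 [-0.02923928  0.63827087 -0.76925637  0.66961383]
 [-0.02054035 -0.76980657 -0.63794666  0.61789932]
 [ 0.          0.          0.          1.        ]]
```

View pics/top0.png

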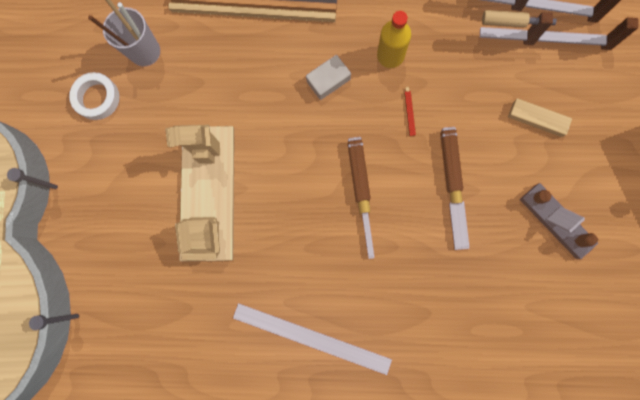

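View pics/side0.png

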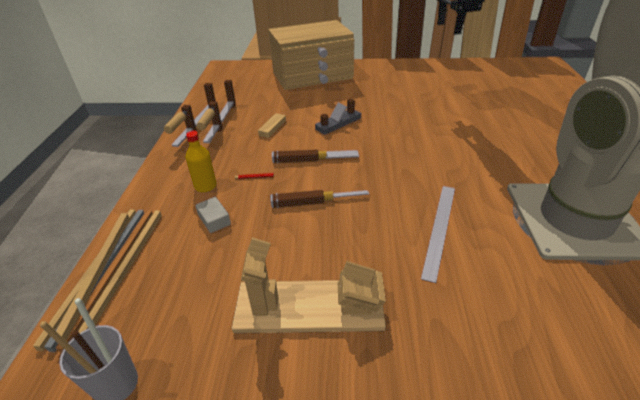

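The top view shows the broad chisel with its butt at about (449,130) and its edge at about (461,247). The narrow chisel is at about (355,140)–(371,257), and the rest spans about (181–233, 127–261), with the high trough at the top of the image. I'll measure these with masks next.

```bash
cat > h.py <<'E'
import numpy as np, cv2
from scipy.spatial.transform import Rotation as R
def ray(c,u,v):
    d=np.array([(u-c["cx"])/c["fx"],(v-c["cy"])/c["fy"],1.]); T=np.array(c["cam_to_world"])
    return T[:3,3],T[:3,:3]@d
def plane(c,u,v,z):
    o,d=ray(c,u,v); return o+d*(z-o[2])/d[2]
def proj(c,p):
    T=np.array(c["cam_to_world"]); q=T[:3,:3].T@(np.array(p)-T[:3,3]); return c["fx"]*q[0]/q[2]+c["cx"],c["fy"]*q[1]/q[2]+c["cy"]
def tri(c1,p1,c2,p2):
    o1,d1=ray(c1,*p1);o2,d2=ray(c2,*p2)
    A=np.stack([d1,-d2],1); s=np.linalg.lstsq(A,o2-o1,rcond=None)[0]
    a=o1+d1*s[0];b=o2+d2*s[1]; return (a+b)/2,np.linalg.norm(a-b)
E
python3 - <<'E'
from bench import *
from h import *
s=read_state(); print(R.from_quat(s["eef_rot"]).as_matrix().round(3))
t=camera("top"); im=t["img"]; 
b=im[:,:,::-1]
print(cv2.imwrite("pics/topb.png",cv2.resize(b[110:270,420:500],None,fx=5,fy=5,interpolation=cv2.INTER_CUBIC)[:, :][:600*2]) )
crop=cv2.resize(b[115:260,400:520],None,fx=4,fy=4,interpolation=cv2.INTER_CUBIC); cv2.imwrite("pics/topchis.png",crop)
crop=cv2.resize(b[115:265,155:245],None,fx=4,fy=4,interpolation=cv2.INTER_CUBIC); cv2.imwrite("pics/toprest.png",crop)
sd=camera("side")["img"][:,:,::-1]
cv2.imwrite("pics/siderest.png",cv2.resize(sd[225:345,220:400],None,fx=4,fy=4,interpolation=cv2.INTER_CUBIC))
E
```

```text
[[ 0.312 -0.     0.95 ]
 [-0.95   0.001  0.312]
 [-0.001 -1.    -0.   ]]
True
```

View pics/topchis.png

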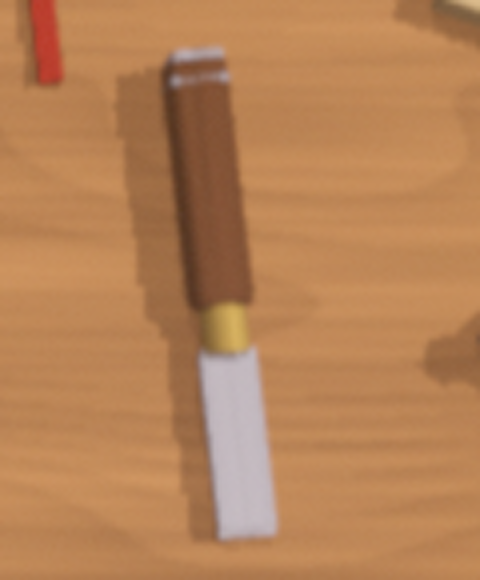

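View pics/toprest.png

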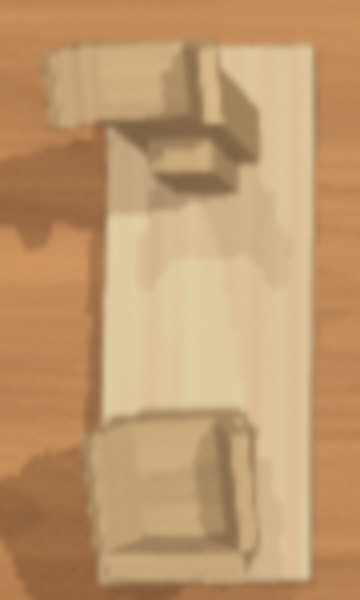

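View pics/siderest.png

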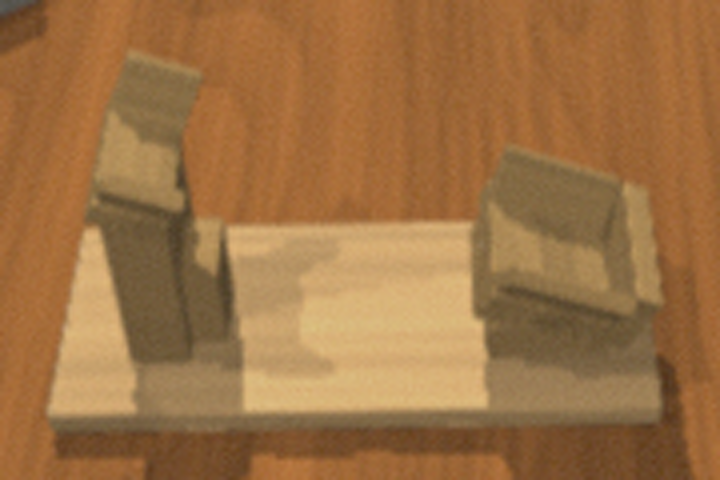

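```bash
python3 - <<'E'
from bench import *
from h import *
t=camera("top"); s=camera("side")
f=lambda x,y:(400+x/4-.375,115+y/4-.375); g=lambda x,y:(155+x/4-.375,115+y/4-.375); k=lambda x,y:(220+x/4-.375,225+y/4-.375)
E=plane(t,*f(247,537),.013);B=plane(t,*f(228.5,351),.014)
H1=plane(t,*f(198,51),.024);H2=plane(t,*f(227,303),.024)
# mask of blade for axis
im=t["img"].astype(int); hsv=cv2.cvtColor(t["img"],cv2.COLOR_RGB2HSV)
m=((hsv[:,:,1]<45)&(hsv[:,:,2]>120)).astype(np.uint8); m[:, :430]=0;m[:,490:]=0;m[:198]=0;m[260:]=0
ys,xs=np.nonzero(m);r=cv2.minAreaRect(np.stack([xs,ys],1).astype(np.float32));print("blade px",r)
for n,p in(("E",E),("B",B),("H1",H1),("H2",H2)):print(n,p.round(4))
print("len",np.linalg.norm((E-H1)[:2]),"yaw",np.degrees(np.arctan2(*(E-H1)[[1,0]])), np.degrees(np.arctan2(*(E-B)[[1,0]])),np.degrees(np.arctan2(*(H2-H1)[[1,0]])))
print("side->", [plane(s,*p,.02).round(3) for p in((273,157),(358,154))])
print("rest top view")
for z in(.0,.012,.016):
  print(z,[plane(t,*g(*p),z).round(4)[:2] for p in((313,45),(312,580),(100,582))])
print("rest side", [plane(s,*k(*p),0).round(4)[:2] for p in((52,430),(660,422))])
print([plane(s,*k(*p),.012).round(4)[:2] for p in((50,415),(660,410),(88,225),(645,270))])
print([plane(s,*k(*p),.016).round(4)[:2] for p in((50,415),(660,410),(88,225))])
E
```

```text
blade px ((458.97442626953125, 225.9452362060547), (45.65860366821289, 14.251599311828613), 83.41805267333984)
E [ 0.4679 -0.2443  0.013 ]
B [ 0.5545 -0.2379  0.014 ]
H1 [ 0.6965 -0.2248  0.024 ]
H2 [ 0.5756 -0.2353  0.024 ]
len 0.22938346442063598 yaw -175.12394719455918 -175.72599183522303 -175.03644875770323
side-> [array([ 0.69 , -0.216,  0.02 ]), array([ 0.467, -0.23 ,  0.02 ])]
rest top view
0.0 [array([0.705 , 0.1938]), array([0.4422, 0.1833]), array([0.4398, 0.2851])]
0.012 [array([0.7014, 0.1911]), array([0.442 , 0.1807]), array([0.4396, 0.2812])]
0.016 [array([0.7002, 0.1901]), array([0.4419, 0.1798]), array([0.4395, 0.2799])]
rest side [array([0.6956, 0.2867]), array([0.4362, 0.2786])]
[array([0.6943, 0.287 ]), array([0.4372, 0.2805]), array([0.6974, 0.1863]), array([0.4382, 0.2086])]
[array([0.6931, 0.2896]), array([0.4377, 0.2831]), array([0.6962, 0.1895])]
```

```bash
python3 - <<'E'
from bench import *
from h import *
t=camera("top"); s=camera("side")
g=lambda x,y:(155+x/4-.375,115+y/4-.375); k=lambda x,y:(220+x/4-.375,225+y/4-.375)
a=np.radians(1.7);c,sn=np.cos(a),np.sin(a)
def loc(p): d=p-np.array([.569,.2345,0]); return np.round([c*d[0]+sn*d[1],-sn*d[0]+c*d[1],d[2]],4)
def T(n,a,b):
    p,e=tri(t,g(*a),s,k(*b)); print(n,loc(p),round(e,4))
T("hi trough +y wall top, +x corner",(47,50),(128,52)) 
T("hi trough +y? top -x corner",(52,128),(200,72))
T("brace top",(150,178),(225,222))
T("low +y wall, +x",(90,432),(478,310))
T("low -y wall top +x",(245,415),(512,148))
T("stop -y top",(250,560),(640,185))
T("stop +y",(100,555),(660,303))
for z in(.11,.13,.15):print(z,loc(plane(t,*g(110,125),z)),loc(plane(t,*g(215,125),z)),loc(plane(t,*g(190,42),z)))
E
```

```text
hi trough +y wall top, +x corner [0.0736 0.0178 0.1969] 0.0018
hi trough +y? top -x corner [0.0466 0.0186 0.1863] 0.0016
brace top [0.0486 0.0086 0.0878] 0.0008
low +y wall, +x [-0.0585  0.0389  0.0668] 0.0085
low -y wall top +x [-0.0645 -0.0341  0.0838] 0.0126
stop -y top [-0.1239 -0.0318  0.0601] 0.0066
stop +y [-0.1228  0.0344  0.066 ] 0.0107
0.11 [0.0669 0.0201 0.11  ] [ 0.0658 -0.026   0.11  ] [ 0.1035 -0.0143  0.11  ]
0.13 [0.0616 0.0137 0.13  ] [ 0.0605 -0.0314  0.13  ] [ 0.0972 -0.0199  0.13  ]
0.15 [0.0562 0.0072 0.15  ] [ 0.0552 -0.0368  0.15  ] [ 0.091  -0.0256  0.15  ]
```

```bash
python3 - <<'E'
from bench import *
from h import *
t=camera("top"); s=camera("side")
g=lambda x,y:(155+x/4-.375,115+y/4-.375); k=lambda x,y:(220+x/4-.375,225+y/4-.375)
a=np.radians(1.7);c,sn=np.cos(a),np.sin(a)
def loc(p): d=p-np.array([.569,.2345,0]); return np.round([c*d[0]+sn*d[1],-sn*d[0]+c*d[1],d[2]],4)
def T(n,a,b):
    p,e=tri(t,g(*a),s,k(*b)); print(n,loc(p),round(e,4))
T("hi -y wall top, +x",(205,43),(128,52)) 
T("hi -y wall top -x",(220,120),(200,72))
T("hi +y wall top +x",(50,55),(95,205))
T("hi +y wall top -x",(50,125),(183,208))
T("low +y wall, +x",(90,432),(478,310))
T("low -y wall top +x",(252,430),(512,148))
T("low -y wall top -x",(255,545),(615,178))
T("low +y wall top -x",(100,550),(632,310))
T("stop -y top",(250,575),(645,188))
for z in (.04,.06,.08): print(z,loc(plane(t,*g(100,555),z)),loc(plane(t,*g(250,555),z)))
b=t["img"][:,:,::-1]
cv2.imwrite("pics/r1.png",cv2.resize(b[118:168,160:235],None,fx=10,fy=10,interpolation=cv2.INTER_CUBIC))
cv2.imwrite("pics/r2.png",cv2.resize(b[212:265,170:235],None,fx=10,fy=10,interpolation=cv2.INTER_CUBIC))
E
```

```text
hi -y wall top, +x [ 0.0886 -0.0314  0.1479] 0.0046
hi -y wall top -x [ 0.0605 -0.0342  0.1324] 0.0029
hi +y wall top +x [0.0909 0.0384 0.1359] 0.0005
hi +y wall top -x [0.0594 0.0381 0.1336] 0.0036
low +y wall, +x [-0.0585  0.0389  0.0668] 0.0085
low -y wall top +x [-0.0677 -0.0368  0.08  ] 0.0064
low -y wall top -x [-0.1152 -0.0346  0.0613] 0.0024
low +y wall top -x [-0.1161  0.0351  0.0615] 0.0019
stop -y top [-0.1283 -0.0317  0.0577] 0.0024
0.04 [-0.1165  0.0418  0.04  ] [-0.1176 -0.0274  0.04  ]
0.06 [-0.1173  0.0354  0.06  ] [-0.1184 -0.0323  0.06  ]
0.08 [-0.1182  0.0289  0.08  ] [-0.1192 -0.0372  0.08  ]
```

View pics/r1.png

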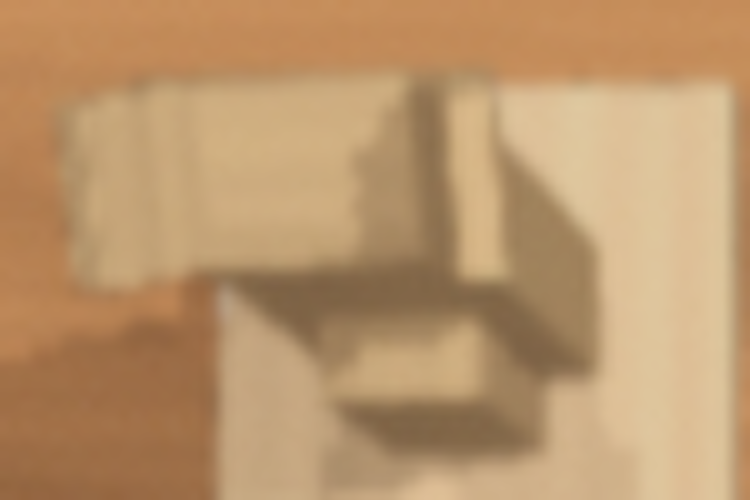

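View pics/r2.png

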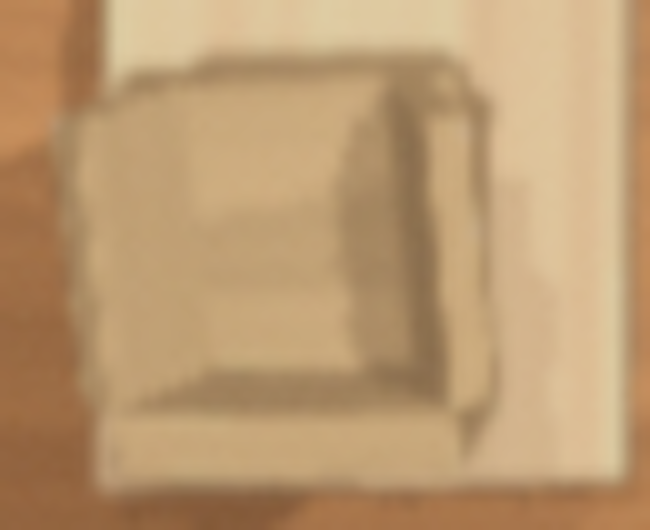

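Both views agree. The handle centre is at (0.632, −0.230) with the axis at −175.1°, the measured length is 229 mm, and the rest is about 260 × 100 mm at (0.569, 0.2345) with a yaw of about 1.7°. The gap between troughs runs roughly from x −0.06 to +0.06. I'll move over the handle now.

>>> jog_arm:
  commands:
    - {"translation":[22,18,0],"twist":-0.012}
    - {"translation":[22,18,0],"twist":-0.012}
    - {"translation":[22,18,0],"twist":-0.012}
    - {"translation":[22,18,0],"twist":-0.012}
    - {"translation":[22,18,0],"twist":-0.012}
    - {"translation":[22,18,0],"twist":-0.012}
    - {"translation":[22,18,0],"twist":-0.012}
    - {"translation":[22,18,0],"twist":-0.012}
    - {"translation":[22,18,0],"twist":-0.012}
    - {"translation":[22,18,0],"twist":-0.012}
    - {"translation":[22,18,0],"twist":-0.012}
    - {"translation":[22,18,0],"twist":-0.012}
    - {"translation":[22,18,0],"twist":-0.012}
    - {"translation":[22,18,0],"twist":-0.012}
    - {"translation":[22,18,0],"twist":-0.012}
    - {"translation":[22,18,0],"twist":-0.012}
    - {"translation":[22,18,0],"twist":-0.012}
    - {"translation":[22,18,0],"twist":-0.012}
    - {"translation":[22,18,0],"twist":-0.012}
    - {"translation":[19,21,0],"twist":-0.004}
  grip: 0

```text
time: 2.5
ee_pos: [0.6326, -0.2305, 0.2224]
eef_rot: [0.521, -0.479, 0.479, -0.52]
ft_force: [0.8, 0.2, -0.5]
width: 0.0868
```

>>> jog_arm:
  commands:
    - {"translation":[0,0,-20]}
    - {"translation":[0,0,-30]}
    - {"translation":[0,0,-30]}
    - {"translation":[0,0,-30]}
    - {"translation":[0,0,-30]}
    - {"translation":[0,0,-30]}
    - {"translation":[0,0,-15]}
    - {"translation":[0,0,-10]}
    - {"translation":[0,0,-10]}
    - {"translation":[0,0,-6]}
    - {"translation":[0,0,-4]}
    - {"translation":[0,0,-2]}
    - {"translation":[0,0,0]}

```text
invalid input at $.commands[0]: expected keys translation, twist
```

```bash
python3 - <<'E'
from bench import *
from h import *
s=read_state();print(s["ee_pos"],s["ft_force"])
c=camera("side");cv2.imwrite("pics/s1.png",cv2.resize(c["img"][80:230,230:420,::-1],None,fx=4,fy=4))
E
```

```text
[ 0.63255211 -0.23052063  0.22241328] [ 0.77912073  0.18737689 -0.50336829]
```

View pics/s1.png

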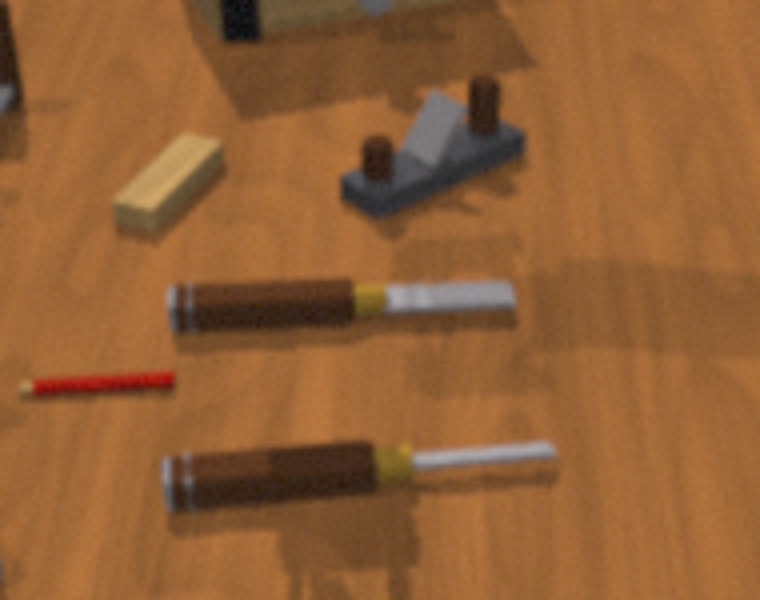

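The call was refused because every row needs a twist. The picture is from before any descent and shows both chisels undisturbed. I'll resend with twists.

>>> jog_arm:
  commands:
    - {"translation":[0,0,-20],"twist":0}
    - {"translation":[0,0,-30],"twist":0}
    - {"translation":[0,0,-30],"twist":0}
    - {"translation":[0,0,-30],"twist":0}
    - {"translation":[0,0,-30],"twist":0}
    - {"translation":[0,0,-30],"twist":0}
    - {"translation":[0,0,-15],"twist":0}
    - {"translation":[0,0,-10],"twist":0}
    - {"translation":[0,0,-10],"twist":0}
    - {"translation":[0,0,-6],"twist":0}
    - {"translation":[0,0,-4],"twist":0}
    - {"translation":[0,0,-2],"twist":0}
    - {"translation":[0,0,0],"twist":0}

```text
time: 3.85
ee_pos: [0.6319, -0.231, 0.0058]
eef_rot: [-0.521, 0.478, -0.479, 0.521]
ft_force: [0.2, 0.0, 0.1]
width: 0.0871
```

```bash
python3 - <<'E'
from bench import *
from h import *
s=read_state();print(s["ee_pos"],s["ft_force"])
c=camera("side");cv2.imwrite("pics/s2.png",cv2.resize(c["img"][80:230,230:420,::-1],None,fx=4,fy=4))
E
```

```text
[ 0.63189766 -0.23097325  0.00583211] [0.2347658  0.04985795 0.14223997]
```

View pics/s2.png

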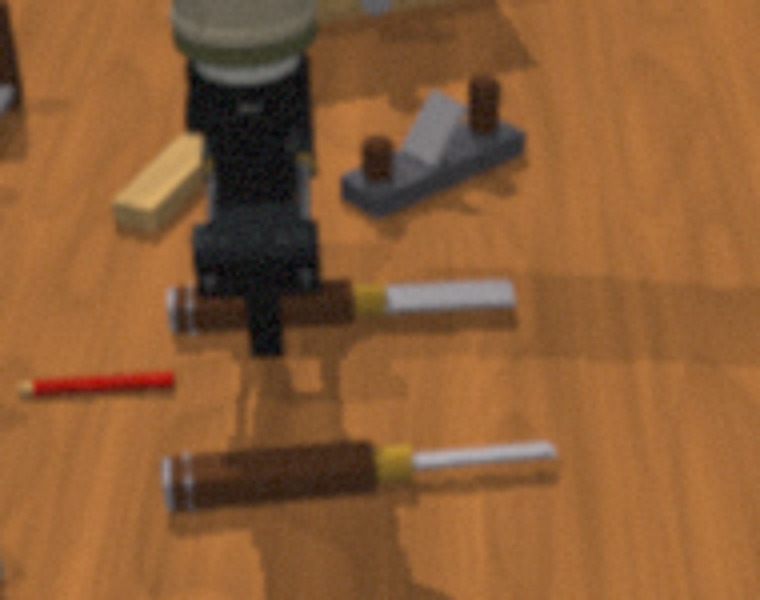

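The side view shows the fingers straddling the mid-handle, at about crop (265,320), with the narrow chisel clear. I'll close gently and lift so the blade hangs down with its edge on the bench.

>>> jog_arm:
  commands:
    - {"translation":[0,0,0],"twist":0}
    - {"translation":[0,0,0],"twist":0}
    - {"translation":[0,0,0],"twist":0}
    - {"translation":[0,0,0],"twist":0}
    - {"translation":[0,0,0],"twist":0}
    - {"translation":[0,0,0],"twist":0}
    - {"translation":[0,0,0],"twist":0}
    - {"translation":[0,0,0],"twist":0}
  grip: 1
  grip_force: 5

```text
time: 4.7
ee_pos: [0.6317, -0.2309, 0.0056]
eef_rot: [0.521, -0.478, 0.478, -0.521]
ft_force: [0.2, 0.1, -0.1]
width: 0.031
```

>>> jog_arm:
  commands:
    - {"translation":[0,0,4],"twist":0}
    - {"translation":[0,0,4],"twist":0}
    - {"translation":[0,0,4],"twist":0}
    - {"translation":[0,0,4],"twist":0}
    - {"translation":[0,0,4],"twist":0}
    - {"translation":[0,0,4],"twist":0}
    - {"translation":[0,0,0],"twist":0}

```text
time: 5.4
ee_pos: [0.6322, -0.231, 0.0304]
eef_rot: [-0.521, 0.478, -0.479, 0.521]
ft_force: [0.1, 0.0, -0.7]
width: 0.0281
```

```bash
python3 - <<'E'
from bench import *
from h import *
s=read_state();print(s["ee_pos"],s["ft_force"],s["width"])
c=camera("side");cv2.imwrite("pics/s3.png",cv2.resize(c["img"][80:230,230:420,::-1],None,fx=4,fy=4))
E
```

```text
[ 0.63215086 -0.2310453   0.03037396] [ 0.11841717  0.02244718 -0.71021227] 0.02809918247195689
```

View pics/s3.png

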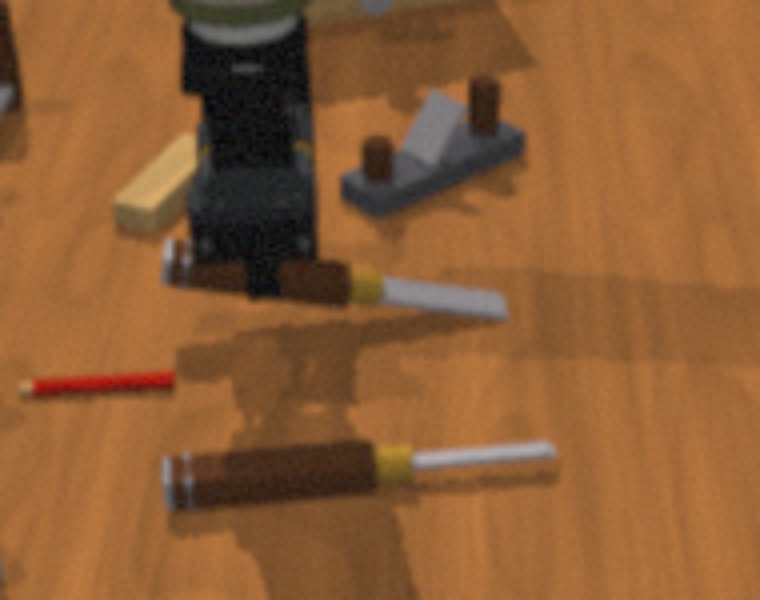

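The side view shows the chisel pivoting as planned, with its edge still on the bench at about crop (505,312). I'll keep lifting to reach about 25–26°.

>>> jog_arm:
  commands:
    - {"translation":[0,0,4],"twist":0}
    - {"translation":[0,0,4],"twist":0}
    - {"translation":[0,0,4],"twist":0}
    - {"translation":[0,0,4],"twist":0}
    - {"translation":[0,0,4],"twist":0}
    - {"translation":[0,0,4],"twist":0}
    - {"translation":[0,0,4],"twist":0}
    - {"translation":[0,0,4],"twist":0}
    - {"translation":[0,0,4],"twist":0}
    - {"translation":[0,0,1],"twist":0}
    - {"translation":[0,0,0],"twist":0}
    - {"translation":[0,0,0],"twist":0}

```text
time: 6.65
ee_pos: [0.6319, -0.2309, 0.0666]
eef_rot: [-0.521, 0.478, -0.478, 0.521]
ft_force: [0.9, 0.4, -1.1]
width: 0.0281
```

```bash
python3 - <<'E'
from bench import *
from h import *
s=read_state();print(s["ee_pos"],s["ft_force"],s["width"])
c=camera("side");cv2.imwrite("pics/s4.png",cv2.resize(c["img"][80:230,230:420,::-1],None,fx=4,fy=4))
t=camera("top");cv2.imwrite("pics/t4.png",cv2.resize(t["img"][100:270,380:530,::-1],None,fx=3.5,fy=3.5))
E
```

```text
[ 0.63185308 -0.23091363  0.06660834] [ 0.85933693  0.39604343 -1.08143116] 0.028089386935952282
```

View pics/s4.png

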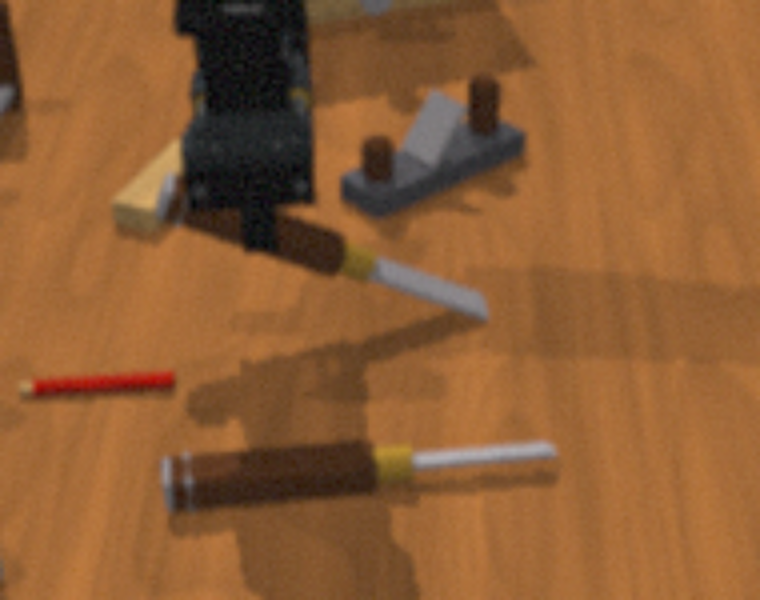

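View pics/t4.png

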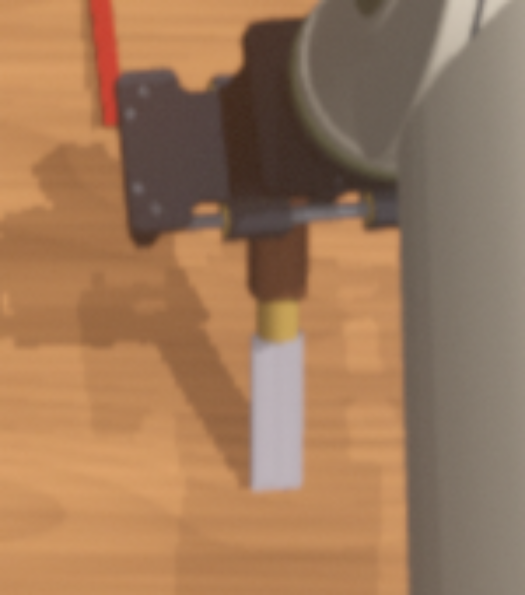

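Edge at about crop (487,310) in the side view and (276,491) in the top view, still on the bench. I'll measure the edge and the angle.

```bash
python3 - <<'E'
from bench import *
from h import *
s=camera("side");t=camera("top")
q=lambda x,y:(380+(x+.5)/3.5-.5,100+(y+.5)/3.5-.5); k=lambda x,y:(230+(x+.5)/4-.5,80+(y+.5)/4-.5)
E=plane(t,*q(276,491),.004); print("edge",E.round(4))
print([plane(t,*q(*p),.004).round(4) for p in((252,491),(301,489))])
Bt,e=tri(t,q(278,340),s,k(378,262)); print("blade root",Bt.round(4),e)
print("edge tri",tri(t,q(276,491),s,k(487,310)))
d=Bt-E; print("pitch",np.degrees(np.arctan2(d[2],np.hypot(*d[:2]))),"yaw",np.degrees(np.arctan2(-d[1],-d[0])),np.linalg.norm(d))
print(read_state()["ee_pos"])
E
```

```text
edge [ 0.485  -0.2417  0.004 ]
[array([ 0.4848, -0.229 ,  0.004 ]), array([ 0.4862, -0.2549,  0.004 ])]
blade root [ 0.5578 -0.2345  0.0453] 0.0048478383712622425
edge tri (array([ 0.48425344, -0.24205811,  0.00210043]), np.float64(0.0017131758487453897))
pitch 29.43875126684021 yaw -174.34258253585696 0.08402946382789753
[ 0.63181709 -0.2308981   0.06656879]
```

The edge is at (0.485, −0.242, ~0.003). The handle height gives a pitch of about 25.5°. The short-baseline triangulation reads 29° but is noisy, and I'll recheck it in the air. Now I'll squeeze, lift and carry.

>>> jog_arm:
  commands:
    - {"translation":[0,0,0],"twist":0}
    - {"translation":[0,0,0],"twist":0}
    - {"translation":[0,0,0],"twist":0}
    - {"translation":[0,0,5],"twist":0}
    - {"translation":[0,0,10],"twist":0}
    - {"translation":[0,0,20],"twist":0}
    - {"translation":[0,0,25],"twist":0}
    - {"translation":[0,0,25],"twist":0}
    - {"translation":[0,0,25],"twist":0}
    - {"translation":[0,0,20],"twist":0}
    - {"translation":[0,0,10],"twist":0}
    - {"translation":[0,0,0],"twist":0}
  grip: 1
  grip_force: 45

```text
time: 8.05
ee_pos: [0.6324, -0.2311, 0.2085]
eef_rot: [-0.52, 0.477, -0.479, 0.521]
ft_force: [1.1, 0.4, -1.2]
width: 0.0274
```

>>> jog_arm:
  commands:
    - {"translation":[0,10,0],"twist":0}
    - {"translation":[-1,20,0],"twist":-0.003}
    - {"translation":[-1,26,0],"twist":-0.003}
    - {"translation":[-1,26,0],"twist":-0.003}
    - {"translation":[-1,26,0],"twist":-0.003}
    - {"translation":[-1,26,0],"twist":-0.003}
    - {"translation":[-1,26,0],"twist":-0.003}
    - {"translation":[-1,26,0],"twist":-0.003}
    - {"translation":[-1,26,0],"twist":-0.003}
    - {"translation":[-1,26,0],"twist":-0.003}
    - {"translation":[-1,26,0],"twist":-0.003}
    - {"translation":[-1,26,0],"twist":-0.003}
    - {"translation":[-1,26,0],"twist":-0.003}
    - {"translation":[-1,26,0],"twist":-0.003}
    - {"translation":[-1,26,0],"twist":-0.003}
    - {"translation":[-1,26,0],"twist":-0.003}
    - {"translation":[-1,26,0],"twist":-0.003}
    - {"translation":[-1,26,0],"twist":-0.003}
    - {"translation":[-1,16,0],"twist":-0.003}
    - {"translation":[-4,4,0],"twist":-0.002}

```text
time: 10.05
ee_pos: [0.6084, 0.2375, 0.2054]
eef_rot: [0.508, -0.493, 0.491, -0.507]
ft_force: [0.5, 0.7, -1.7]
width: 0.0276
```

```bash
python3 - <<'E'
from bench import *
from h import *
s=read_state();print(s["time"],s["ee_pos"],s["ft_force"],s["width"])
c=camera("side");cv2.imwrite("pics/s5.png",cv2.resize(c["img"][130:340,200:440,::-1],None,fx=2.8,fy=2.8))
t=camera("top");cv2.imwrite("pics/t5.png",cv2.resize(t["img"][80:290,130:330,::-1],None,fx=2.8,fy=2.8))
E
```

```text
10.05 [0.60841345 0.23750628 0.20537262] [ 0.47413548  0.69927031 -1.65657284] 0.0276180848756982
```

View pics/s5.png

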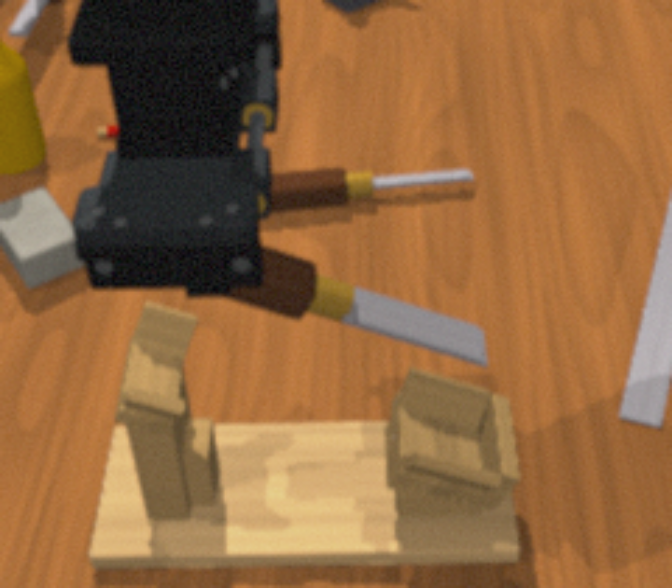

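View pics/t5.png

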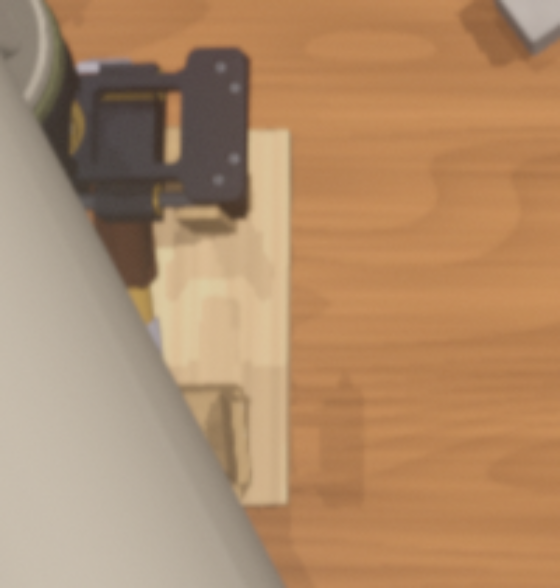

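The side view shows the chisel held above the rest, blade sloping down, with its edge at about crop (486,345). The arm hides the edge in the top view. I'll use the side view with the known y-plane.

```bash
cat >> h.py <<'E'
def yplane(c,u,v,y):
    o,d=ray(c,u,v); return o+d*(y-o[1])/d[1]
E
python3 - <<'E'
from bench import *
from h import *
s=camera("side");st=read_state();p=st["ee_pos"];print(p,st["ft_force"])
M=R.from_quat(st["eef_rot"]).as_matrix();print("jaw",np.degrees(np.arctan2(M[1,0],M[0,0])))
k=lambda x,y:(200+(x+.5)/2.8-.5,130+(y+.5)/2.8-.5)
y0=p[1]
E=yplane(s,*k(486,345),y0-.0045); B=yplane(s,*k(349,304),y0-.002);F=yplane(s,*k(315,293),y0-.001)
for a in(E,B,F):print(a.round(4),(a-p).round(4))
d=B-E;print("pitch",np.degrees(np.arctan2(d[2],d[0])),np.linalg.norm(d)); d=F-E;print("pitch",np.degrees(np.arctan2(d[2],d[0])),np.linalg.norm(d))
# corner-based: blade corners +-13mm in y
for q,dy in(((485,328),-.013),((487,362),.013)):print(yplane(s,*k(*q),y0-.0045+dy).round(4))
E
```

```text
[0.60957066 0.23409309 0.20620797] [ 0.09823832  0.21938664 -1.06191303]
jaw -88.3764654410146
[0.46   0.2296 0.139 ] [-0.1496 -0.0045 -0.0672]
[0.5364 0.2321 0.1736] [-0.0732 -0.002  -0.0326]
[0.5545 0.2331 0.1829] [-0.0551 -0.001  -0.0233]
pitch 24.37098892877968 0.08392711859422679
pitch 24.902340645458132 0.10428253501926778
[0.4598 0.2166 0.1391]
[0.4602 0.2426 0.1393]
```

The pitch is now 24.4–24.9° and the yaw matches. The edge sits at TCP + (−149, −4.5, −66) mm, so the seated TCP should be about (0.607, 0.2356, 0.111). I'll lower to just above that and look.

>>> jog_arm:
  commands:
    - {"translation":[2,1.5,-5],"twist":0}
    - {"translation":[0,0,-10],"twist":0}
    - {"translation":[0,0,-15],"twist":0}
    - {"translation":[0,0,-15],"twist":0}
    - {"translation":[0,0,-15],"twist":0}
    - {"translation":[0,0,-10],"twist":0}
    - {"translation":[0,0,-5],"twist":0}
    - {"translation":[0,0,-5],"twist":0}
    - {"translation":[0,0,0],"twist":0}
    - {"translation":[0,0,0],"twist":0}

```text
time: 11.2
ee_pos: [0.612, 0.2368, 0.1271]
eef_rot: [-0.507, 0.493, -0.493, 0.507]
ft_force: [-0.2, 0.8, -1.1]
width: 0.0276
```

```bash
python3 - <<'E'
from bench import *
from h import *
s=read_state();print(s["time"],s["ee_pos"],s["ft_force"],s["width"])
c=camera("side");cv2.imwrite("pics/s6.png",cv2.resize(c["img"][180:340,200:420,::-1],None,fx=3.6,fy=3.6,interpolation=cv2.INTER_CUBIC))
p=s["ee_pos"]
k=lambda u,v:((u-200+.5)*3.6-.5,(v-180+.5)*3.6-.5)
a=np.radians(1.7);O=np.array([.569,.2345,0]);Rz=R.from_euler("z",1.7,degrees=True)
print("edge tgt px",k(*proj(c,O+Rz.apply([-.11,0,.045]))),"handle",k(*proj(c,O+Rz.apply([.039,0,.115]))))
E
```

```text
11.2 [0.61196524 0.23676168 0.12705242] [-0.15346085  0.75079507 -1.14329747] 0.027602767942594822
edge tgt px (np.float64(616.7120207177779), np.float64(400.26313669755945)) handle (np.float64(292.5054958986399), np.float64(307.606770736638))
```

View pics/s6.png

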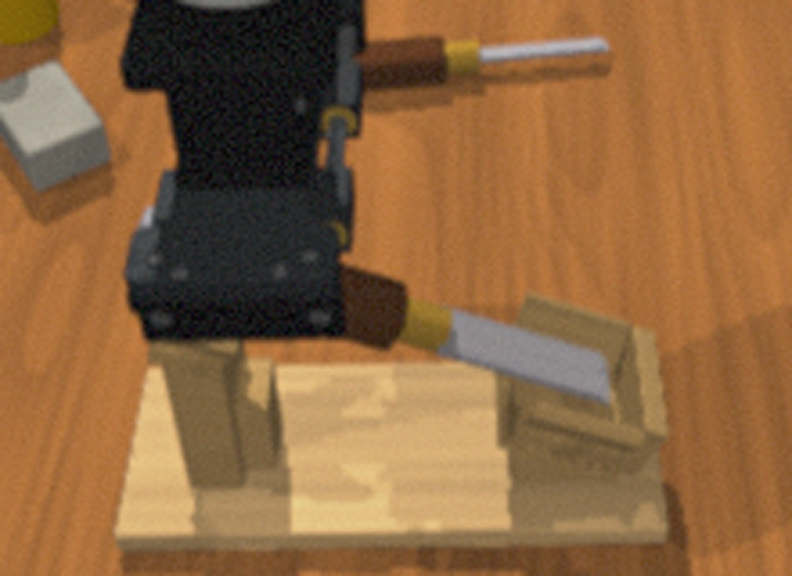

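The side view shows the edge at about crop (610,376) inside the low trough, just short of the stop. The predicted seated position is (617,400). I'll lower gently.

>>> jog_arm:
  commands:
    - {"translation":[0,-0.5,-4],"twist":0}
    - {"translation":[0,-0.5,-4],"twist":0}
    - {"translation":[0,0,-2],"twist":0}
    - {"translation":[0,0,-1],"twist":0}
    - {"translation":[0,0,-1],"twist":0}
    - {"translation":[0,0,0],"twist":0}

```text
time: 11.85
ee_pos: [0.6117, 0.2356, 0.1145]
eef_rot: [0.507, -0.493, 0.493, -0.507]
ft_force: [0.4, -0.6, -1.3]
width: 0.0276
```

>>> jog_arm:
  commands:
    - {"translation":[0,0,-1],"twist":0}
    - {"translation":[0,0,-1],"twist":0}
    - {"translation":[0,0,0],"twist":0}

```text
time: 12.15
ee_pos: [0.6117, 0.2356, 0.1125]
eef_rot: [0.507, -0.493, 0.493, -0.507]
ft_force: [-0.5, -0.0, -1.3]
width: 0.0274
```

>>> jog_arm:
  commands:
    - {"translation":[0,0,-1],"twist":0}
    - {"translation":[0,0,-1],"twist":0}
    - {"translation":[0,0,0],"twist":0}

```text
time: 12.45
ee_pos: [0.6119, 0.2357, 0.1114]
eef_rot: [-0.507, 0.493, -0.493, 0.507]
ft_force: [-1.7, -0.9, 5.4]
width: 0.0276
```

```bash
python3 - <<'E'
from bench import *
from h import *
s=read_state();print(s["time"],s["ee_pos"],s["ft_force"],s["torque"])
c=camera("side");cv2.imwrite("pics/s7.png",cv2.resize(c["img"][180:340,200:420,::-1],None,fx=3.6,fy=3.6,interpolation=cv2.INTER_CUBIC))
E
```

```text
12.45 [0.61188893 0.23567121 0.11140248] [-1.655758   -0.86728788  5.43874967] [-0.16827711  0.74248824  0.0878644 ]
```

View pics/s7.png

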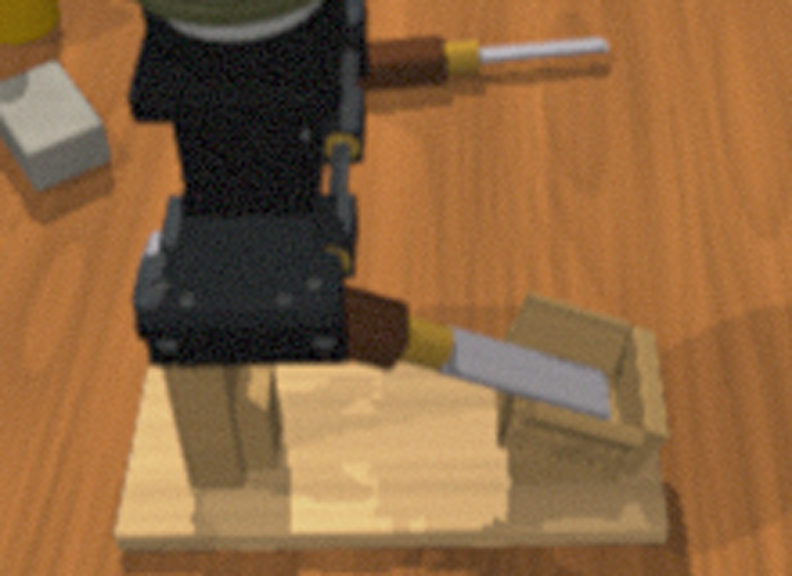

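Contact: about 6.7 N upward, and the moment puts it at the blade end. The edge is at about crop (608,398), roughly 4–5 mm from the stop. I'll slide it down the slope to the stop.

>>> jog_arm:
  commands:
    - {"translation":[-1,0,0],"twist":0}
    - {"translation":[-1,0,-0.5],"twist":0}
    - {"translation":[-1,0,-0.5],"twist":0}
    - {"translation":[0,0,0],"twist":0}

```text
time: 12.9
ee_pos: [0.6089, 0.2358, 0.11]
eef_rot: [-0.507, 0.493, -0.493, 0.507]
ft_force: [0.5, -0.1, 4.5]
width: 0.0275
```

>>> jog_arm:
  commands:
    - {"translation":[-1,0,-0.5],"twist":0}
    - {"translation":[0,0,0],"twist":0}

```text
time: 13.1
ee_pos: [0.608, 0.2358, 0.1096]
eef_rot: [-0.507, 0.493, -0.493, 0.507]
ft_force: [0.4, 0.4, 5.6]
width: 0.0277
```

>>> jog_arm:
  commands:
    - {"translation":[-1,0,-0.5],"twist":0}
    - {"translation":[0,0,0],"twist":0}

```text
time: 13.3
ee_pos: [0.607, 0.2358, 0.1091]
eef_rot: [-0.507, 0.493, -0.493, 0.507]
ft_force: [0.0, 0.1, 6.2]
width: 0.0276
```

No stop contact yet, so I'll continue in 1 mm steps.

>>> jog_arm:
  commands:
    - {"translation":[-1,0,-0.5],"twist":0}
    - {"translation":[0,0,0],"twist":0}

```text
time: 13.5
ee_pos: [0.6063, 0.2358, 0.1088]
eef_rot: [-0.507, 0.492, -0.493, 0.508]
ft_force: [0.6, 0.0, 5.2]
width: 0.0277
```

>>> jog_arm:
  commands:
    - {"translation":[-1,0,-0.5],"twist":0}
    - {"translation":[0,0,0],"twist":0}

```text
time: 13.7
ee_pos: [0.6063, 0.2358, 0.1088]
eef_rot: [-0.506, 0.492, -0.494, 0.508]
ft_force: [4.3, 0.1, 5.3]
width: 0.0275
```

```bash
python3 - <<'E'
from bench import *
from h import *
s=read_state();print(s["time"],s["ee_pos"],s["ft_force"],s["torque"])
c=camera("side");cv2.imwrite("pics/s8.png",cv2.resize(c["img"][220:330,320:420,::-1],None,fx=5.5,fy=5.5,interpolation=cv2.INTER_CUBIC))
E
```

```text
13.7 [0.60625985 0.23576839 0.10876775] [4.31877731 0.13292415 5.26447841] [ 0.15051683 -0.56397089  0.08263738]
```

View pics/s8.png

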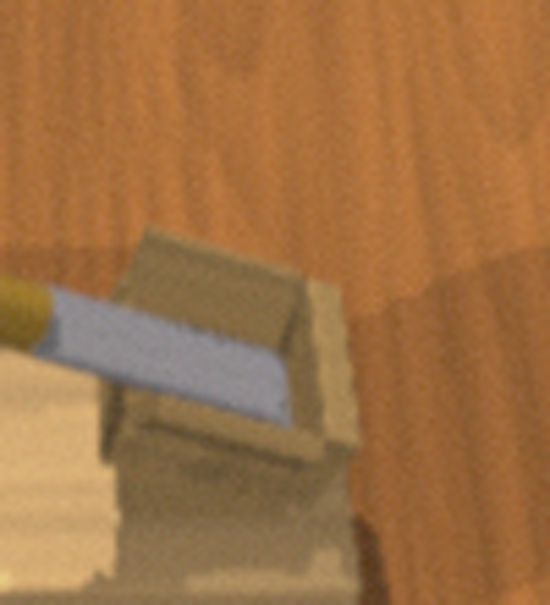

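The x-force rose to +4.3 N and the TCP stopped advancing. The image shows the edge against the stop at about crop (285,395), between the trough walls. I'll relax the grip first, then check the butt.

>>> jog_arm:
  commands:
    - {"translation":[0,0,0],"twist":0}
    - {"translation":[0,0,0],"twist":0}
    - {"translation":[0,0,0],"twist":0}
    - {"translation":[0,0,0],"twist":0}
  grip: 1
  grip_force: 3

```text
time: 14.15
ee_pos: [0.6048, 0.2358, 0.1076]
eef_rot: [-0.507, 0.493, -0.493, 0.507]
ft_force: [3.1, 1.0, 3.9]
width: 0.0281
```

```bash
python3 - <<'E'
from bench import *
from h import *
s=read_state();print(s["time"],s["ee_pos"],s["ft_force"],s["torque"])
c=camera("side");cv2.imwrite("pics/s9.png",cv2.resize(c["img"][180:340,200:420,::-1],None,fx=3.6,fy=3.6,interpolation=cv2.INTER_CUBIC))
t=camera("top");cv2.imwrite("pics/t9.png",cv2.resize(t["img"][80:290,130:330,::-1],None,fx=2.8,fy=2.8))
E
```

```text
14.15 [0.60482151 0.23577576 0.10758419] [3.10282256 1.01137093 3.92483424] [ 0.2958445  -0.73918016  0.01232465]
```

View pics/s9.png

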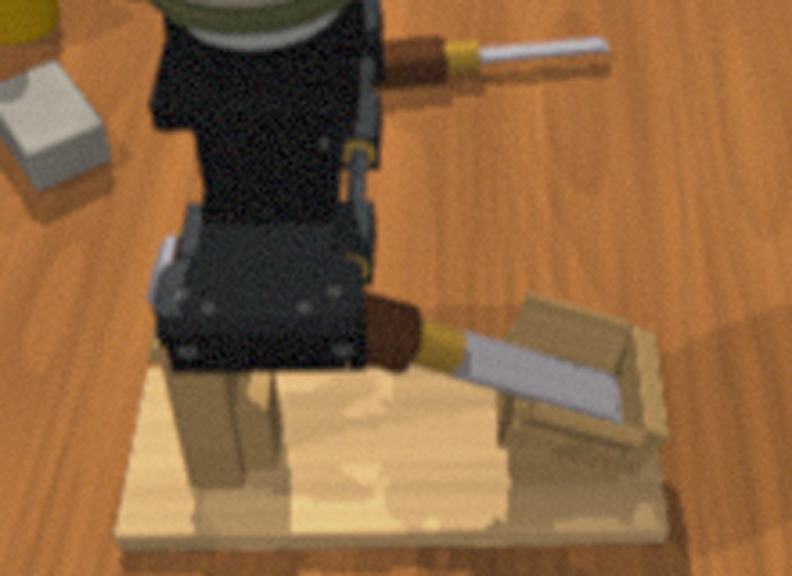

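View pics/t9.png

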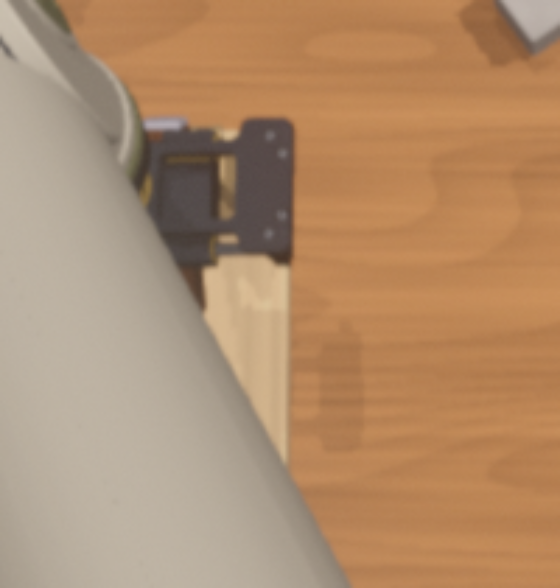

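The edge is at about crop (618,405), against the stop and within a couple of pixels of the predicted seat. The butt cap shows at about (160,270), over the high trough. I'll open and lift clear.

>>> jog_arm:
  commands:
    - {"translation":[0,0,0],"twist":0}
    - {"translation":[0,0,0],"twist":0}
    - {"translation":[0,0,0],"twist":0}
    - {"translation":[0,0,0],"twist":0}
    - {"translation":[0,0,0],"twist":0}
    - {"translation":[0,0,0],"twist":0}
    - {"translation":[0,0,0],"twist":0}
    - {"translation":[0,0,0],"twist":0}
  grip: 0

```text
time: 15.05
ee_pos: [0.6047, 0.2355, 0.1076]
eef_rot: [0.507, -0.493, 0.493, -0.507]
ft_force: [-0.5, 0.8, 0.0]
width: 0.083
```

>>> jog_arm:
  commands:
    - {"translation":[0,0,5],"twist":0}
    - {"translation":[0,0,10],"twist":0}
    - {"translation":[0,0,15],"twist":0}
    - {"translation":[0,0,20],"twist":0}
    - {"translation":[0,0,20],"twist":0}
    - {"translation":[0,0,25],"twist":0}
    - {"translation":[0,0,25],"twist":0}
    - {"translation":[0,-25,10],"twist":0}
    - {"translation":[0,-30,0],"twist":0}
    - {"translation":[0,-30,0],"twist":0}
    - {"translation":[0,-30,0],"twist":0}
    - {"translation":[0,-30,0],"twist":0}
    - {"translation":[0,-30,0],"twist":0}
    - {"translation":[0,-30,0],"twist":0}
    - {"translation":[0,-30,0],"twist":0}
    - {"translation":[0,-30,0],"twist":0}
    - {"translation":[0,-30,0],"twist":0}
    - {"translation":[0,-20,0],"twist":0}
    - {"translation":[0,0,0],"twist":0}

```text
time: 16.95
ee_pos: [0.6047, -0.0834, 0.2389]
eef_rot: [0.506, -0.493, 0.495, -0.506]
ft_force: [-0.4, 0.8, -0.2]
width: 0.0869
```

```bash
python3 - <<'E'
from bench import *
from h import *
s=read_state();print(s["time"],s["ee_pos"],s["ft_force"],s["width"])
c=camera("side");cv2.imwrite("pics/s10.png",cv2.resize(c["img"][180:340,200:420,::-1],None,fx=3.6,fy=3.6,interpolation=cv2.INTER_CUBIC))
t=camera("top");cv2.imwrite("pics/t10.png",cv2.resize(t["img"][110:270,140:400,::-1],None,fx=3,fy=3,interpolation=cv2.INTER_CUBIC))
E
```

```text
16.95 [ 0.60470532 -0.0833573   0.23891384] [-0.42002651  0.80205206 -0.23429545] 0.0869294107152466
```

View pics/s10.png

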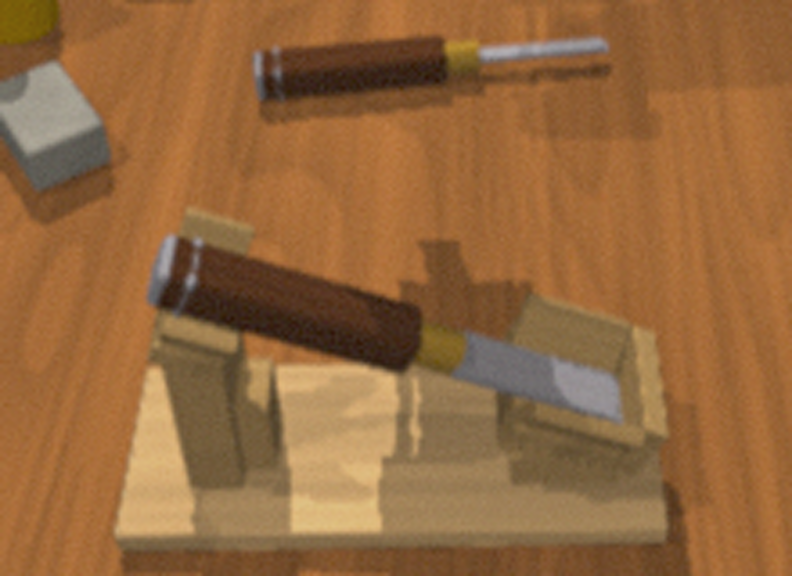

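View pics/t10.png

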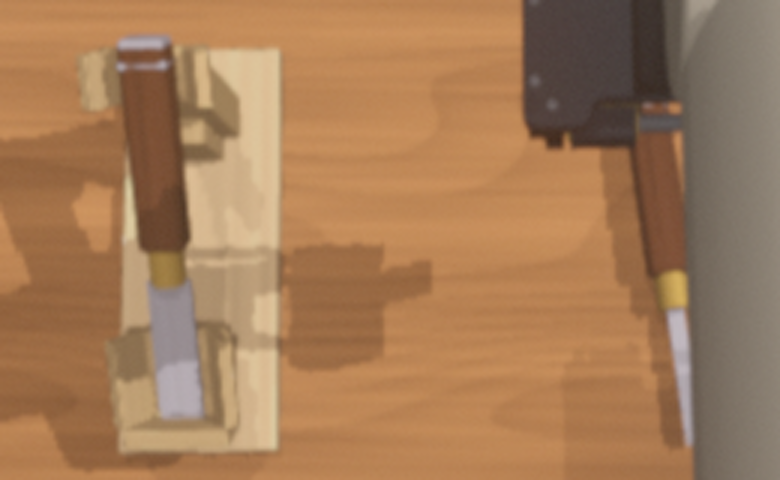

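The chisel rests in both troughs, with its butt cap at about top crop (145,45) and its edge at about (181,418) by the stop. The narrow chisel hasn't moved. I'll check the numbers.

```bash
python3 - <<'E'
from bench import *
from h import *
s=camera("side");t=camera("top")
q=lambda x,y:(140+(x+.5)/3-.5,110+(y+.5)/3-.5); k=lambda x,y:(200+(x+.5)/3.6-.5,180+(y+.5)/3.6-.5)
Rz=R.from_euler("z",1.7,degrees=True);O=np.array([.569,.2345,0])
loc=lambda p:Rz.inv().apply(p-O).round(4)
print("edge",loc(plane(t,*q(181,418),.046)),[ (loc(a),round(e,4)) for a,e in [tri(t,q(181,418),s,k(619,396))]])
print("ferrule start",[ (loc(a),round(e,4)) for a,e in [tri(t,q(163,250),s,k(416,330))]])
print("butt top mid",[ (loc(a),round(e,4)) for a,e in [tri(t,q(145,40),s,k(176,237))]])
for n,l in(("edge",[-.11,0,.045]),("butt axis",[.098,0,.1425]),("butt top",[.0928,0,.1534]),("handle front top",[-.025,0,.098])):
  u=proj(t,O+Rz.apply(l));v=proj(s,O+Rz.apply(l)); print(n,"top crop",[round((u[0]-140)*3),round((u[1]-110)*3)],"side crop",[round((v[0]-200)*3.6),round((v[1]-180)*3.6)])
cv2.imwrite("pics/t11.png",cv2.resize(t["img"][210:265,165:235,::-1],None,fx=10,fy=10,interpolation=cv2.INTER_CUBIC))
cv2.imwrite("pics/s11.png",cv2.resize(s["img"][235:310,235:400,::-1],None,fx=4.8,fy=4.8,interpolation=cv2.INTER_CUBIC))
E
```

```text
edge [-0.1094  0.0027  0.046 ] [(array([-0.1102,  0.0015,  0.0504]), np.float64(0.0011))]
ferrule start [(array([-0.0154,  0.0005,  0.0991]), np.float64(0.001))]
butt top mid [(array([ 0.0892, -0.0044,  0.1581]), np.float64(0.0065))]
edge top crop [185, 418] side crop [615, 399]
butt axis top crop [145, 38] side crop [151, 267]
butt top top crop [139, 42] side crop [159, 249]
handle front top top crop [163, 266] side crop [435, 329]
```

View pics/t11.png

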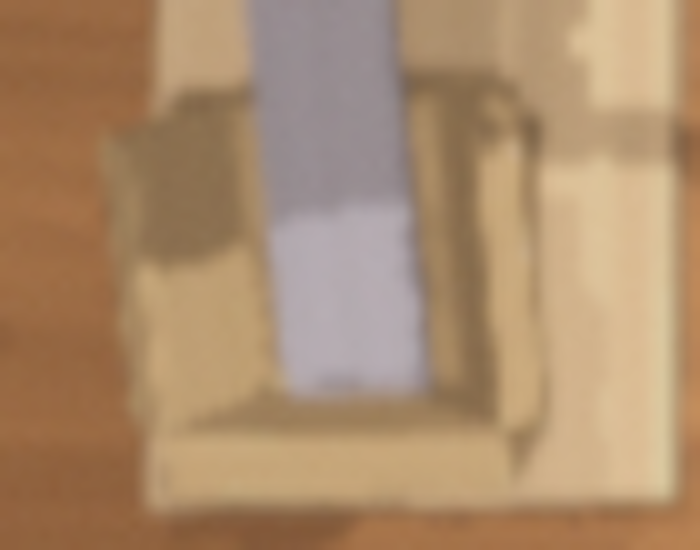

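View pics/s11.png

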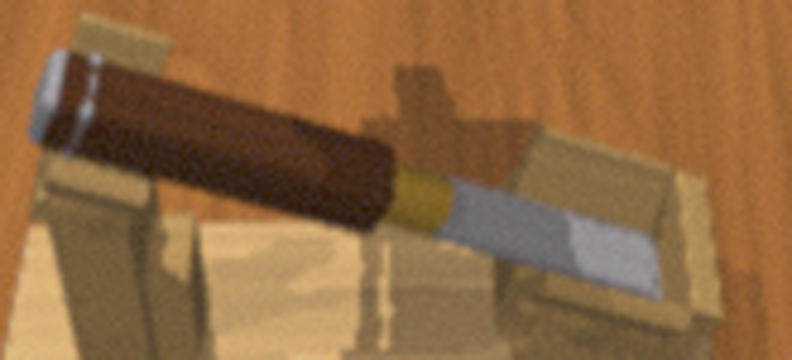

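The edge lies at the foot of the stop face. It measures x −0.110, z 0.046–0.050 in the rest frame, against −0.110 and 0.045 wanted. The butt's top edge is within about 3 px of its predicted seat at the right height, with the handle between the high trough's walls. The arm is well clear, so I'm handing in.

```bash
python3 - <<'E'
from bench import *
print(close_job())
E
```

```text
the job is handed in; nothing more can be done
None
```

The broad chisel is seated in the sloping rest, with its blade in the low trough, the cutting edge at the stop and the butt in the high trough. I handed the job in at about 17 s of the 35 s allowed; no verdict was reported.

**How it was done:** I gripped the handle lightly and raised it so the blade pivoted down with its edge on the bench, to about 25°. Then I gripped harder, carried it over and lowered it until it touched. I slid the edge down to the stop until about 4 N showed, released it and drew the arm well clear.

**What the last checks showed:**
- **Edge:** in the rest frame it measured x −0.110, y about +0.002, z 0.046–0.050 m, against the wanted −0.110, 0, 0.045.
- **Butt:** it lies between the walls of the high trough at the predicted height. It looks about 3 mm to one side (roughly 1.5° of yaw), which is about the side play the trough floor allows. That reading is poor because the two views disagreed there by 6.5 mm.
- **Other things:** the narrow chisel lay where it was. The highest force I read was about 7 N.

**What failed or disagreed along the way:** one move call was refused because its rows lacked a twist, so I resent it. One early pitch reading gave 29°; the re-measurement in the air gave 24.4–24.9°.

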